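# Clip a check weight onto a force transducer's eye

### The arm

A 6-joint arm with a two-finger parallel gripper is mounted at the origin on a cart in front of the work surface, level with it; the furniture and walls round the work are solid. World frame = base frame: x ahead of the robot, y to its left, z up, the work surface at z = 0. Lengths are in m, angles in rad, forces in N, time in s.
With the tool pointing down it reaches from about 0.375 to 0.9 m from the base axis. Payload 3.1 kg.
Tool frame: the origin (TCP) lies midway between the tips of the shut fingers; the grasp point (between the pads) lies env.grip_depth behind it (env.grip_depth is the distance from the TCP to the grasp point, in m); z points along the fingers, y is the direction in which the jaws open and shut (so a half turn about z gives the same grasp; the last joint's range is limited). The gripper opens to 87 mm and grips with 3 to 60 N. Pads are 19 mm wide; open, the fingers measure 117 mm over their backs; the gripper's body (75 mm by 190 mm) begins 51 mm behind the grasp point.
Start: joints at [0.985, 0.527, 1.433, -0, 1.181, -0.178], TCP at [0.248, 0.574, 0.223] pointing down, gripper open.
Joint ranges: [-3.08, 3.08], [-0.75, 2.2], [0.22, 2.44], [-1.43, 4.57], [0, 2.65], [-2.85, 2.85]. Speed limits (rad/s): [2.79, 2.79, 3.14, 3.14, 3.14, 3.14].

### API

Orientations are given as [roll, pitch, yaw] about the fixed x, y, z axes, in that order (R = Rz(yaw) Ry(pitch) Rx(roll)).
In Python, from rig import observe, optics, job, env gives the robot as it stands.
- The arm moves only by the tool move_arm, never from a script. Its argument "plan" is a list of rows, each an object with "rotation": the turn, a rotation vector about the world's x, y, z in rad, a list of three; "dp": the shift along the world's x, y, z in mm, a list of three; "grip": the opening, from 0 (shut) to 1 (fully open). In form: [{"rotation": [rx, ry, rz], "dp": [x, y, z], "grip": grip}, ...]. A call has 1 to 5 rows; each row is the pose to reach, as a shift and turn from the pose commanded when the call began; what a row does not reach only later rows make up. A row lasts 1/8 s, in which the tool goes at most 62.5 mm and 10.7 degrees, less where a joint would pass 70% of its speed; a pose out of reach is approached as far as the arm can. A call with a gripper value outside its range is refused whole. The fingers move at their own pace and stop on an object; "force" is the grip in N (left out, the last holds). Time passes only in rows, so rows that repeat a pose let the fingers close. It gives the time, the measured TCP pose, the force and the opening at its end, in the units of the state.
- observe(): the state, without advancing time (a new reading comes with each control period).
- optics.grab_frame(name): name is "scene" or "top"; returns (picture, depth): 384x512x3 uint8, blue, green, red; 384x512 float32, m along the optical axis (not along the pixel's ray), 0 where there is no reading.
- optics.camera_info(name): a dict with "fovy" (degrees; the focal length in pixels is half the picture's height over the tangent of half this angle, whatever the lens; pixels are square), "cx", "cy" (the principal point, pixels), "dist_coeffs" ([k1, k2, p1, p2, k3] as OpenCV has them; the pictures are not rectified), "extrinsics" (4x4, takes a point from camera to world coordinates). Camera axes: x right, y down, z forward; pixel columns grow to the right and rows downward; lengths in m; the calibration is good to about 2 mm. A picture is of the moment at which its call begins. camera_info takes no time and is no camera call.
- job.hand_in(): hands the job in, once; it reports no verdict.
The state is a dict: "time": time; "qpos": joint angles; "joint_velocities": joint speeds; "joint_torque": joint torques, N m; "tool_pos": TCP position; "tool_rot": TCP orientation; "ft_force": force on the tool from outside, world axes, zero at the start; "ft_torque": the same for the moment, N m; "grip_width": finger opening in m.
Only numpy, scipy, OpenCV 4.12 (cv2) and the standard library are available. Lean on these libraries where they do the work, as an engineer would, in place of code of your own. Each camera call takes 0.05 s, during which the arm holds its last target.

### The job

Check the force transducer: take the steel check weight by the flat grip plate of its snap hook, press the hook's sprung gate against the front bar of the transducer's eye until the bar has passed inside and the gate has sprung shut behind it, and leave the weight hanging free and still from the eye. The transducer is rated for 20 N, so feel your way and never load it beyond that in any direction, and do not disturb the plain knobbed weight or the amber bottle.

Things in the scene. Friction and masses are not known exactly. Their poses are not given: they have to be found in the camera images.
- stand: Low stand with a bending-beam force transducer, fixed on the bench: grey base plate 150 x 116 mm, 18 mm high; steel post, top 221 mm high, 45 mm behind the origin; aluminium beam 28 mm wide, 26 mm high, pointing to the front, with the rigid eye at its end. Origin: bench level under the middle of the plate. -x is the front, where the eye is; +x the rear; z up.
- nose (a point): Front face of the beam's round steel nose, 200 mm high; axes as the stand. From it an 8 mm rod runs to -x and ends in the eye, a level loop of 8 mm rod at the same height, 38 mm wide, opening 22 x 22 mm. Its front bar runs along y, 46 to 96 mm in front of the nose: the rod was clamped at any length, not given; look or feel for it. The hook goes on from the front, moving to +x.
- weight: Steel check weight, about 0.39 kg, upright cylinder 41 mm across, 34 mm high, with an aluminium snap hook, 10 mm thick, fixed on top: lower bow (top at 64 mm), flat grip plate on the -x side, round top bow (top at 120 mm), a nose hanging down from it on the +x side to 95 mm, 6 to 16 mm from the axis, and under the nose the gate. Origin: centre of the underside, on the bench at the start. x points to the gate, z up.
- grip (a point): Middle of the hook's upright flat grip plate, the place to grasp: 10 mm thick along y, 34 mm wide along x, 56 mm high. 26 mm behind (-x) the weight's axis, 80 mm above its underside. Axes as the weight.
- mouth (a point): Where the centre of the eye's bar is when it first meets the shut gate, below the hook's nose: 13.5 mm in front (+x) of the weight's axis, 87 mm above its underside (a bar 3 mm higher or lower will do). From here the bar goes some 15 mm further in (to -x of the weight), folding the gate into a slot of the grip plate, till it meets the plate firmly; only in the last 4 mm is it past the nose, so that the hook can be lowered.
- seat (a point): Where the centre of the eye's bar rests when the hook hangs on it, under the top bow: on the weight's axis, 106.5 mm above its underside. As the hook is lowered the last 19 mm onto the bar, the gate slips off below the bar and shuts. Axes as the weight.
- gate (a joint): Sprung gate of the hook, a steel bar 6 mm thick hinged at its lower end, 64 mm above the weight's underside. 0 shut, opens inwards (towards the grip plate), about 0.46 rad when the bar is home against the plate. It shuts by itself; a bar pushes it open with about 4 to 6 N, and while the hook is lowered off it up to about 12 N act on the bar.
- spare_mid (a point): Middle of a plain steel weight with a knob and no hook, 35 mm across, 50 mm high, standing on the bench; leave alone.
- reagent_mid (a point): Middle of a small amber bottle with a black cap, 50 mm across, 98 mm high, standing on the bench; leave alone.
Things that resemble listed ones, but are neither listed nor needed, are in the scene too. What is shaped like the weight but pink or turquoise is not meant.

How it is judged:
By the outcome, as a careful person would: the job done as asked, in the order asked, and still so for the second after the job is handed in, with the robot touching nothing.
It also fails if it takes over 64 s, if anything falls off the work surface, if the arm or the gripper's body presses on something with over 40 N, if the wrist force passes 120 N, or if a joint passes its speed limit or range.

## Working session

There is one attempt and no reset: what is moved stays moved. The work goes in short steps, Python scripts to look and compute and a tool call to move; the robot and the scene stay as the last step left them, time stands still between calls to the robot, and variables do not carry over. Pictures are saved under pics/ and viewed, and the job is handed in when it is done.

Besides the shell and the picture viewer there is one more tool, called by a JSON object that holds its "api" and its "payload". move_arm: Moves the arm, as the interface text tells. Its arguments: {"type":"object","properties":{"plan":{"type":"array"},"force":{"type":"number"}},"required":["plan"]}

```bash
mkdir -p pics; ls; python3 - <<'E'
from rig import observe, optics, job, env
import cv2,numpy as np
np.set_printoptions(precision=4,suppress=True)
print(observe()); print(env.grip_depth)
for n in("scene","top"):
    p,d=optics.grab_frame(n); cv2.imwrite(f"pics/{n}0.png",p); np.save(f"pics/{n}0.npy",d); np.save(f"pics/{n}0c.npy",p)
    print(n,optics.camera_info(n))
E
```

```text
pics
{'time': 0.0, 'qpos': array([ 0.9845,  0.5285,  1.4339, -0.    ,  1.1814, -0.1785]), 'joint_velocities': array([-0.0002,  0.0015,  0.0004, -0.0004,  0.0003,  0.0002]), 'joint_torque': array([  0.0004, -44.0045, -17.6594,   0.0633,   0.0583,  -0.0002]), 'tool_pos': array([0.2474, 0.5731, 0.2216]), 'tool_rot': array([-3.1394, -0.0004,  2.7338]), 'ft_force': array([ 0.347 , -0.2271, -0.2909]), 'ft_torque': array([ 0.0505, -0.0163, -0.0045]), 'grip_width': 0.08683246577538457}
0.0187
scene {'fovy': 54.442563762728824, 'cx': 260.8899924765747, 'cy': 194.42186972917852, 'dist_coeffs': array([-0.0675,  0.    ,  0.    ,  0.    ,  0.    ]), 'extrinsics': array([[ 0.8983, -0.2673,  0.3487,  0.2792],
       [-0.4394, -0.5325,  0.7234, -0.5982],
       [-0.0077, -0.8031, -0.5958,  0.6667],
       [ 0.    ,  0.    ,  0.    ,  1.    ]])}
top {'fovy': 45.933949498963784, 'cx': 261.8288781721232, 'cy': 184.88943827659315, 'dist_coeffs': array([-0.0602,  0.    ,  0.    ,  0.    ,  0.    ]), 'extrinsics': array([[-0.0098, -0.9811,  0.1933,  0.3704],
       [-0.9997,  0.0138,  0.0191,  0.0381],
       [-0.0214, -0.193 , -0.981 ,  1.2487],
       [ 0.    ,  0.    ,  0.    ,  1.    ]])}
```

View pics/scene0.png

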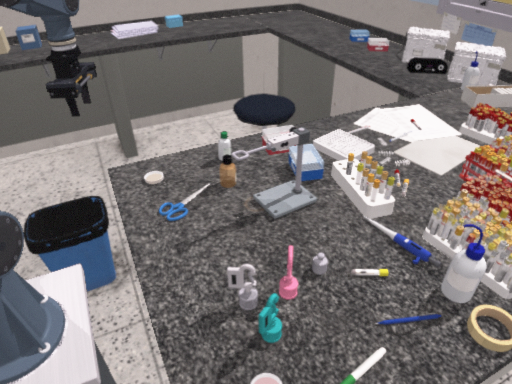

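View pics/top0.png

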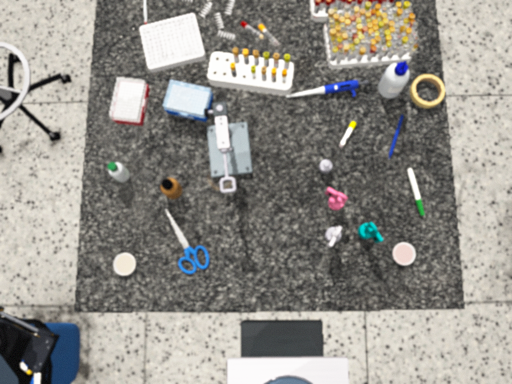

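Candidates for the weight are silver (scene 247,285 / top 334,236), pink (scene 289,275 / top 336,199) and turquoise (scene 270,320 / top 370,231). The plain knobbed weight is at scene (320,263). I choose the silver one and check it in a close crop.

```bash
python3 - <<'E'
import cv2,numpy as np
s=np.load("pics/scene0c.npy");t=np.load("pics/top0c.npy")
def c(p,x0,y0,x1,y1,k): return cv2.resize(p[y0:y1,x0:x1],None,fx=k,fy=k,interpolation=cv2.INTER_CUBIC)
cv2.imwrite("pics/a.png",np.hstack([c(s,215,250,285,320,5),c(t,305,205,375,275,5)]))
cv2.imwrite("pics/b.png",np.hstack([c(s,220,120,330,220,4),c(t,190,95,270,195,3.2*1.25)]))
E
```

```text
(no output)
```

View pics/a.png

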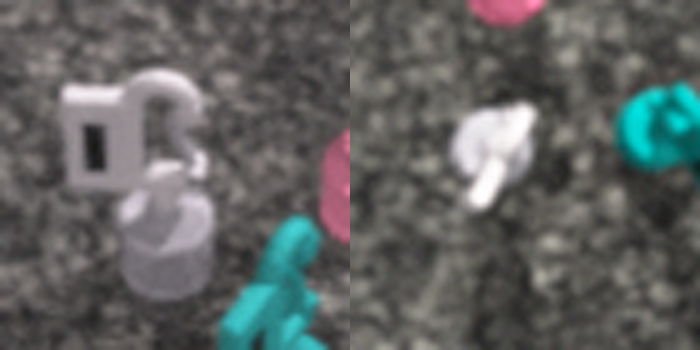

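View pics/b.png

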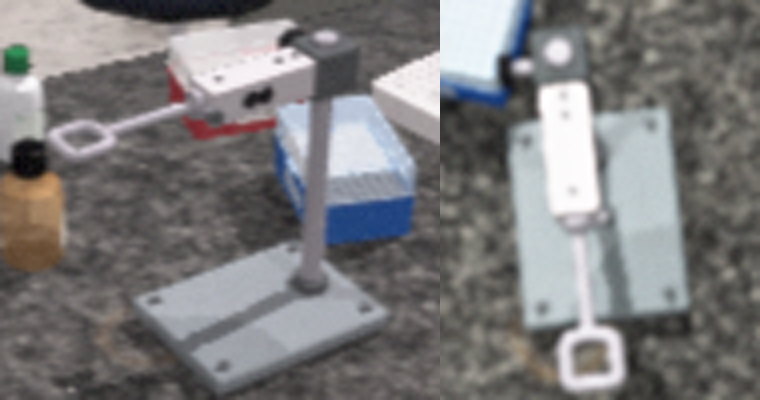

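The crop shows the silver weight: plate on the left with a slot, gate on the right (scene), so weight +x points to upper right in the top view. The eye is the loop at scene (240,153) and top (227,184). Now I'll measure.

```bash
cat > h.py <<'E'
import cv2,numpy as np
from rig import observe, optics, job, env
np.set_printoptions(precision=4,suppress=True)
def K(n):
    i=optics.camera_info(n); f=192/np.tan(np.radians(i["fovy"])/2)
    return np.array([[f,0,i["cx"]],[0,f,i["cy"]],[0,0,1]]),i["dist_coeffs"],i["extrinsics"]
def rays(n,uv):
    k,d,E=K(n); q=cv2.undistortPoints(np.array(uv,float).reshape(-1,1,2),k,d).reshape(-1,2)
    return E[:3,3],np.c_[q,np.ones(len(q))]@E[:3,:3].T   # scaled: depth 1
def plane(n,uv,z):
    o,r=rays(n,uv); return o+r*((z-o[2])/r[:,2])[:,None]
def cloud(n,uv,dep):
    o,r=rays(n,uv); return o+r*np.asarray(dep)[:,None]
def proj(n,P):
    k,d,E=K(n); Ei=np.linalg.inv(E); r,_=cv2.Rodrigues(Ei[:3,:3])
    return cv2.projectPoints(np.array(P,float).reshape(-1,1,3),r,Ei[:3,3],k,d)[0].reshape(-1,2)
def tri(a,b):
    o1,r1=rays("scene",[a]);o2,r2=rays("top",[b])
    A=np.c_[r1[0],-r2[0]];s=np.linalg.lstsq(A,o2-o1,rcond=None)[0]
    p,q=o1+r1[0]*s[0],o2+r2[0]*s[1]; return (p+q)/2,np.linalg.norm(p-q)
def pts(n,p,d,box,lo=110,sat=60):
    x0,y0,x1,y1=box; h=cv2.cvtColor(p,cv2.COLOR_BGR2HSV)
    m=(h[...,2]>lo)&(h[...,1]<sat)&(d>0); mm=np.zeros_like(m); mm[y0:y1,x0:x1]=m[y0:y1,x0:x1]
    v,u=np.nonzero(mm); return np.c_[u,v],cloud(n,np.c_[u,v],d[v,u])
E
python3 - <<'E'
from h import *
for n,b1,b2 in(("scene",(222,258,268,315),(225,125,330,175)),("top",(318,220,350,256),(205,95,245,197))):
    p=np.load(f"pics/{n}0c.npy");d=np.load(f"pics/{n}0.npy")
    uv,P=pts(n,p,d,b1,90)
    print(n,"weight")
    for z0,z1 in((.015,.03),(.031,.04),(.04,.07),(.07,.095),(.095,.112),(.112,.13)):
        q=P[(P[:,2]>z0)&(P[:,2]<z1)]
        if len(q)>2: print(z0,len(q),q.mean(0),q.min(0),q.max(0))
    q=P[(P[:,2]>.06)&(P[:,2]<.13)]
    vx,vy,x0,y0=cv2.fitLine(q[:,:2].astype(np.float32),cv2.DIST_HUBER,0,.001,.001).ravel()
    print("line",vx,vy,x0,y0,np.degrees(np.arctan2(vy,vx)), len(q))
    t=(q[:,:2]-[x0,y0])@[vx,vy]; e=(q[:,:2]-[x0,y0])@[-vy,vx];print(t.min(),t.max(),np.percentile(e,[5,50,95]))
    uv,P=pts(n,p,d,b2,110)
    q=P[(P[:,2]>.17)&(P[:,2]<.24)]
    print("eye/beam",len(q),q.min(0),q.max(0))
    np.save(f"pics/{n}_eye.npy",q)
E
```

```text
scene weight
0.015 66 [ 0.466  -0.1428  0.022 ] [ 0.4531 -0.1486  0.0151] [ 0.486  -0.1265  0.0298]
0.031 155 [ 0.4691 -0.1343  0.0343] [ 0.4532 -0.1498  0.0311] [ 0.4907 -0.1094  0.0383]
0.04 176 [ 0.4645 -0.1297  0.0588] [ 0.4372 -0.1418  0.0405] [ 0.4873 -0.113   0.0698]
0.07 131 [ 0.4576 -0.1259  0.0835] [ 0.4367 -0.1396  0.0705] [ 0.4833 -0.1115  0.0949]
0.095 148 [ 0.4577 -0.125   0.1041] [ 0.4372 -0.1419  0.095 ] [ 0.4867 -0.1079  0.112 ]
0.112 55 [ 0.4704 -0.1307  0.1165] [ 0.4594 -0.1374  0.1121] [ 0.4829 -0.122   0.1202]
line 0.890981 -0.45404053 0.45897084 -0.12657757 -27.003214 433
-0.026223309713029976 0.029047113662177812 [-0.0022  0.      0.0056]
eye/beam 617 [0.559  0.1187 0.17  ] [0.7807 0.1975 0.2217]
top weight
0.015 6 [ 0.4694 -0.1136  0.0236] [ 0.4588 -0.1174  0.0153] [ 0.4845 -0.1094  0.0299]
0.031 87 [ 0.4746 -0.1249  0.0346] [ 0.4545 -0.1464  0.0315] [ 0.4923 -0.1084  0.04  ]
0.04 24 [ 0.4737 -0.1221  0.0587] [ 0.44   -0.1316  0.0401] [ 0.4914 -0.1066  0.0696]
0.07 18 [ 0.4576 -0.1141  0.0814] [ 0.4379 -0.1305  0.0702] [ 0.4883 -0.1051  0.0945]
0.095 51 [ 0.4544 -0.1162  0.1075] [ 0.4396 -0.1375  0.0957] [ 0.4867 -0.1052  0.1118]
0.112 42 [ 0.4722 -0.1264  0.1177] [ 0.4541 -0.1349  0.1124] [ 0.4864 -0.116   0.1257]
line 0.8806163 -0.4738301 0.45989478 -0.118404865 -28.283203 127
-0.023815568621218794 0.03403695472583574 [-0.0055  0.0004  0.004 ]
eye/beam 869 [0.5613 0.1213 0.1921] [0.781  0.1881 0.2249]
```

```bash
python3 - <<'E'
from h import *
for n in("scene","top"):
    q=np.load(f"pics/{n}_eye.npy"); 
    for a,b in((.555,.575),(.575,.6),(.6,.605),(.605,.64),(.64,.68),(.68,.72),(.72,.76)):
        s=q[(q[:,0]>a)&(q[:,0]<b)]
        if len(s): print(n,a,b,len(s),s.mean(0),s.min(0),s.max(0))
# base plate
p=np.load("pics/top0c.npy");h=cv2.cvtColor(p,cv2.COLOR_BGR2HSV);d=np.load("pics/top0.npy")
uv=np.stack(np.meshgrid(np.arange(512),np.arange(384)),-1).reshape(-1,2);C=cloud("top",uv,d.ravel())
m=((C[:,2]>.013)&(C[:,2]<.024)&(C[:,0]>.55)&(C[:,0]<.8)&(C[:,1]>.05)&(C[:,1]<.22))
r=cv2.minAreaRect((C[m,:2]*1000).astype(np.float32));print("baseplate top",m.sum(),r)
ds=np.load("pics/scene0.npy");C=cloud("scene",uv,ds.ravel())
m=((C[:,2]>.013)&(C[:,2]<.024)&(C[:,0]>.55)&(C[:,0]<.8)&(C[:,1]>.05)&(C[:,1]<.22))
r=cv2.minAreaRect((C[m,:2]*1000).astype(np.float32));print("baseplate scene",m.sum(),r)
s=np.load("pics/scene0c.npy")
h=cv2.cvtColor(s[140:165,228:290],cv2.COLOR_BGR2GRAY)
cv2.imwrite("pics/e.png",np.vstack([cv2.resize(s[138:168,225:275],None,fx=12,fy=12),cv2.resize(p[165:200,210:245],None,fx=10,fy=10).copy()[:200].copy() if 0 else np.zeros((1,600,3),np.uint8)]))
cv2.imwrite("pics/e2.png",cv2.resize(p[140:200,200:260],None,fx=9,fy=9))
E
```

```text
scene 0.555 0.575 49 [0.566  0.1366 0.2021] [0.559  0.1192 0.1975] [0.5748 0.1547 0.2057]
scene 0.575 0.6 60 [0.5864 0.1379 0.2018] [0.575  0.1187 0.1969] [0.5998 0.1576 0.2044]
scene 0.6 0.605 5 [0.6022 0.1396 0.2009] [0.6003 0.1379 0.1988] [0.6037 0.1409 0.2035]
scene 0.605 0.64 39 [0.6222 0.1421 0.2011] [0.6055 0.1383 0.1966] [0.6385 0.1491 0.2049]
scene 0.64 0.68 118 [0.6652 0.1433 0.2065] [0.6409 0.1279 0.1895] [0.6797 0.1622 0.2144]
scene 0.68 0.72 154 [0.6995 0.1449 0.2065] [0.6801 0.1348 0.1874] [0.7195 0.1657 0.214 ]
scene 0.72 0.76 154 [0.7378 0.1502 0.2061] [0.72   0.138  0.1704] [0.76   0.1975 0.2215]
top 0.555 0.575 63 [0.5672 0.1393 0.2038] [0.5613 0.1213 0.1965] [0.5747 0.1572 0.2083]
top 0.575 0.6 90 [0.5881 0.1409 0.2036] [0.575  0.1217 0.1998] [0.5997 0.1599 0.2089]
top 0.6 0.605 6 [0.6026 0.143  0.2035] [0.601  0.1407 0.2023] [0.6041 0.1453 0.2052]
top 0.605 0.64 46 [0.6215 0.1446 0.2041] [0.6058 0.1405 0.1972] [0.6383 0.1505 0.2097]
top 0.64 0.68 156 [0.6658 0.1477 0.2086] [0.6402 0.1264 0.193 ] [0.68   0.1641 0.2181]
top 0.68 0.72 193 [0.7003 0.1523 0.2133] [0.6803 0.1373 0.1926] [0.7199 0.167  0.2176]
top 0.72 0.76 219 [0.7416 0.1578 0.214 ] [0.7201 0.1413 0.1921] [0.7599 0.188  0.2236]
baseplate top 1586 ((719.6466064453125, 155.15048217773438), (150.61123657226562, 115.95518493652344), 5.902811050415039)
baseplate scene 1203 ((716.7149658203125, 153.1220703125), (151.17015075683594, 119.40992736816406), 6.7419939041137695)
```

View pics/e.png

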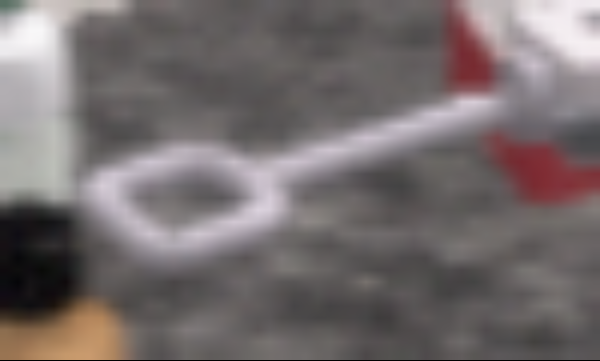

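View pics/e2.png

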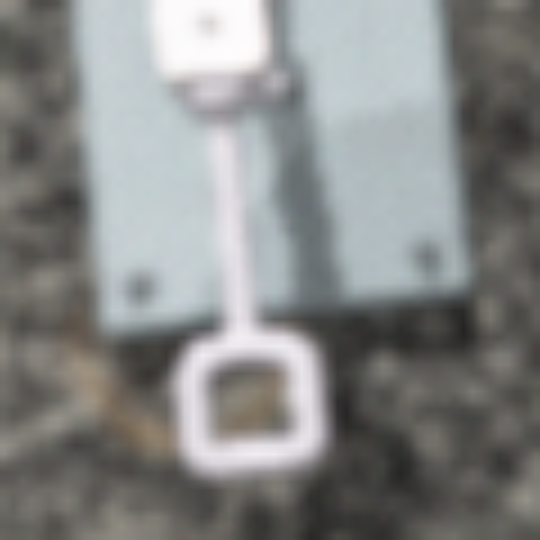

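Stand yaw is about 6.3°, the bar centre is about (0.5645, 0.138, 0.200), the weight axis about (0.4735, -0.128) with yaw about -27.5°, and the grip point about (0.450, -0.116). I start moving.

{"api": "move_arm", "payload": {"plan": [{"rotation": [0, 0, -0.015], "dp": [16, -55, 0], "grip": 1}, {"rotation": [0, 0, -0.03], "dp": [32, -110, 0], "grip": 1}, {"rotation": [0, 0, -0.045], "dp": [48, -165, 0], "grip": 1}, {"rotation": [0, 0, -0.06], "dp": [64, -220, 0], "grip": 1}, {"rotation": [0, 0, -0.072], "dp": [80, -275, 0], "grip": 1}]}}

```text
time: 0.72
tool_pos: [0.328, 0.297, 0.2224]
tool_rot: [-3.141, 0.0, 2.662]
ft_force: [1.3, -1.5, 0.9]
grip_width: 0.0871
```

{"api": "move_arm", "payload": {"plan": [{"rotation": [0, 0, 0], "dp": [16, -55, 0], "grip": 1}, {"rotation": [0, 0, 0], "dp": [32, -110, 0], "grip": 1}, {"rotation": [0, 0, 0], "dp": [48, -165, 0], "grip": 1}, {"rotation": [0, 0, 0], "dp": [64, -220, 0], "grip": 1}, {"rotation": [0, 0, 0], "dp": [80, -275, 0], "grip": 1}]}}

```text
time: 1.35
tool_pos: [0.408, 0.0219, 0.2225]
tool_rot: [3.141, 0.0, 2.662]
ft_force: [2.0, 1.4, 0.5]
grip_width: 0.0874
```

{"api": "move_arm", "payload": {"plan": [{"rotation": [0, 0, 0], "dp": [15, -50, 0], "grip": 1}, {"rotation": [0, 0, 0], "dp": [29, -100, 0], "grip": 1}, {"rotation": [0, 0, 0], "dp": [42, -139, 0], "grip": 1}, {"rotation": [0, 0, 0], "dp": [42, -139, 0], "grip": 1}, {"rotation": [0, 0, 0], "dp": [42, -139, 0], "grip": 1}]}}

```text
time: 1.98
tool_pos: [0.4489, -0.1146, 0.2221]
tool_rot: [3.141, -0.002, 2.661]
ft_force: [-0.4, 0.1, -0.3]
grip_width: 0.087
```

{"api": "move_arm", "payload": {"plan": [{"rotation": [0, 0, 0], "dp": [1, -1, -40], "grip": 1}, {"rotation": [0, 0, 0], "dp": [1, -1, -80], "grip": 1}, {"rotation": [0, 0, 0], "dp": [1, -1, -97], "grip": 1}, {"rotation": [0, 0, 0], "dp": [1, -1, -97], "grip": 1}]}}

```text
time: 2.48
tool_pos: [0.4492, -0.1142, 0.1245]
tool_rot: [3.141, -0.005, 2.664]
ft_force: [-0.3, 0.4, 0.4]
grip_width: 0.0871
```

```bash
python3 - <<'E'
from h import *
print(observe()["tool_pos"])
for n,b in(("scene",(205,225,285,315)),("top",(300,200,370,270))):
    p,d=optics.grab_frame(n); x0,y0,x1,y1=b
    for P,c in(((.4504,-.116,.108),(0,0,255)),((.4735,-.128,.12),(0,255,0))):
        u=proj(n,P)[0]; print(n,u)
    cv2.imwrite(f"pics/{n}1.png",cv2.resize(p[y0:y1,x0:x1],None,fx=6,fy=6,interpolation=cv2.INTER_CUBIC))
E
```

```text
[ 0.4492 -0.1142  0.1245]
scene [233.9023 267.7725]
scene [246.7607 263.8081]
top [332.7921 240.6428]
top [337.9032 230.9087]
```

View pics/scene1.png

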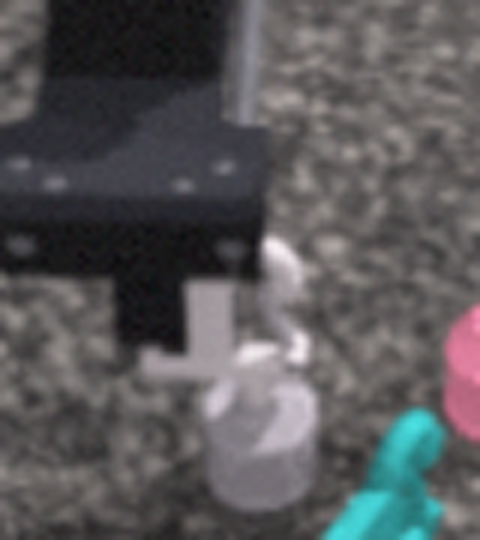

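View pics/top1.png

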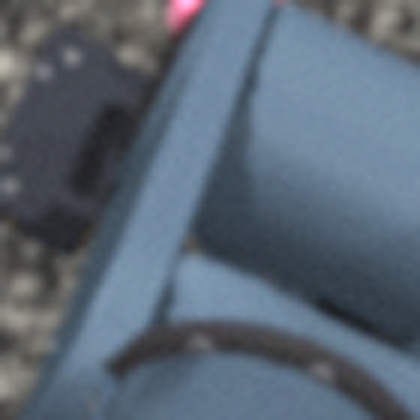

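```bash
python3 - <<'E'
from h import *
t=np.array([.4492,-.1142,.1245]);a=np.radians(62.5);y=np.array([np.cos(a),np.sin(a),0])
for k in(.0435,.051,.0585): print(k,proj("scene",t-k*y), proj("scene",t-k*y-[0,0,-.02]))
for g in((.4504,-.116),(.4492,-.1142),(.452,-.117)):
  for s in(-17,17): print(g,s,[proj("scene",[g[0]+.001*s*.887-.0023,g[1]-.001*s*.462-.0044,z])[0] for z in(.054,.08,.108)])
E
```

```text
0.0435 [[230.5876 278.722 ]] [[229.9604 271.521 ]]
0.051 [[230.2312 281.834 ]] [[229.5915 274.6294]]
0.0585 [[229.869 284.998]] [[229.2164 277.7909]]
(0.4504, -0.116) -17 [array([226.8899, 287.1922]), array([226.069 , 278.8773]), array([225.1481, 269.5121])]
(0.4504, -0.116) 17 [array([243.2602, 287.477 ]), array([242.7862, 279.1565]), array([242.2541, 269.7841])]
(0.4492, -0.1142) -17 [array([226.0282, 286.7793]), array([225.1901, 278.465 ]), array([224.2499, 269.1011])]
(0.4492, -0.1142) 17 [array([242.3783, 287.0645]), array([241.8861, 278.7445]), array([241.3337, 269.3732])]
(0.452, -0.117) -17 [array([227.7873, 287.2648]), array([226.9852, 278.9496]), array([226.0853, 269.5839])]
(0.452, -0.117) 17 [array([244.163 , 287.5484]), array([243.7081, 279.2276]), array([243.1975, 269.8548])]
```

The scene view shows the near finger tip at (230,283), where I predicted it. The plate edges at about 228 and 244 px put the grip point near (0.452, -0.117). I descend with that correction.

{"api": "move_arm", "payload": {"plan": [{"rotation": [0, 0, 0], "dp": [2.5, -2.5, 0], "grip": 1}, {"rotation": [0, 0, 0], "dp": [2.5, -2.5, -25], "grip": 1}, {"rotation": [0, 0, 0], "dp": [2.5, -2.5, -50], "grip": 1}, {"rotation": [0, 0, 0], "dp": [2.5, -2.5, -63], "grip": 1}, {"rotation": [0, 0, 0], "dp": [2.5, -2.5, -63], "grip": 1}]}}

```text
time: 3.2
tool_pos: [0.4533, -0.1188, 0.0624]
tool_rot: [-3.142, -0.001, 2.662]
ft_force: [-0.1, -0.3, -1.1]
grip_width: 0.0868
```

{"api": "move_arm", "payload": {"plan": [{"rotation": [0, 0, 0], "dp": [0, 0, 0], "grip": 0.5}, {"rotation": [0, 0, 0], "dp": [0, 0, 0], "grip": 0.3}, {"rotation": [0, 0, 0], "dp": [0, 0, 0], "grip": 0.22}, {"rotation": [0, 0, 0], "dp": [0, 0, 0], "grip": 0.22}, {"rotation": [0, 0, 0], "dp": [0, 0, 0], "grip": 0.22}], "force": 5}}

```text
time: 3.82
tool_pos: [0.4534, -0.1188, 0.0626]
tool_rot: [-3.142, 0.0, 2.662]
ft_force: [-0.0, -0.6, -0.6]
grip_width: 0.0449
```

{"api": "move_arm", "payload": {"plan": [{"rotation": [0, 0, 0], "dp": [0, 0, 0], "grip": 0.22}, {"rotation": [0, 0, 0], "dp": [0, 0, 0], "grip": 0.2}, {"rotation": [0, 0, 0], "dp": [0, 0, 0], "grip": 0.15}, {"rotation": [0, 0, 0], "dp": [0, 0, 0], "grip": 0.1}, {"rotation": [0, 0, 0], "dp": [0, 0, 0], "grip": 0.1}], "force": 5}}

```text
time: 4.45
tool_pos: [0.4531, -0.1185, 0.0625]
tool_rot: [3.141, -0.001, 2.662]
ft_force: [-1.0, 0.2, 0.1]
grip_width: 0.0101
```

{"api": "move_arm", "payload": {"plan": [{"rotation": [0, 0, 0], "dp": [0, 0, 0], "grip": 0.05}, {"rotation": [0, 0, 0], "dp": [0, 0, 0], "grip": 0}, {"rotation": [0, 0, 0], "dp": [0, 0, 0], "grip": 0}], "force": 5}}

```text
time: 4.82
tool_pos: [0.4531, -0.1186, 0.0625]
tool_rot: [3.141, -0.001, 2.662]
ft_force: [-0.7, 1.6, -0.6]
grip_width: 0.0097
```

{"api": "move_arm", "payload": {"plan": [{"rotation": [0, 0, 0], "dp": [0, 0, 0], "grip": 0}, {"rotation": [0, 0, 0], "dp": [0, 0, 0], "grip": 0}], "force": 50}}

```text
time: 5.08
tool_pos: [0.4531, -0.1185, 0.0625]
tool_rot: [3.141, -0.001, 2.662]
ft_force: [-0.6, 2.6, -0.4]
grip_width: 0.0096
```

```bash
python3 - <<'E'
from h import *
print(observe())
p,d=optics.grab_frame("scene"); cv2.imwrite("pics/s2.png",cv2.resize(p[225:325,205:305],None,fx=6,fy=6,interpolation=cv2.INTER_CUBIC))
E
```

```text
{'time': 5.075, 'qpos': array([-0.4952,  0.6054,  1.9527,  0.0002,  0.5841, -1.5864]), 'joint_velocities': array([ 0.0003, -0.0001, -0.0004, -0.0032,  0.0012, -0.0006]), 'joint_torque': array([ -0.8658, -36.4026,  -7.3784,  -0.3057,  -0.2797,   0.0206]), 'tool_pos': array([ 0.4531, -0.1185,  0.0625]), 'tool_rot': array([ 3.1415, -0.0006,  2.6618]), 'ft_force': array([-0.6325,  2.6128, -0.3521]), 'ft_torque': array([ 0.3874,  0.0486, -0.0262]), 'grip_width': 0.00957523974947476}
```

View pics/s2.png

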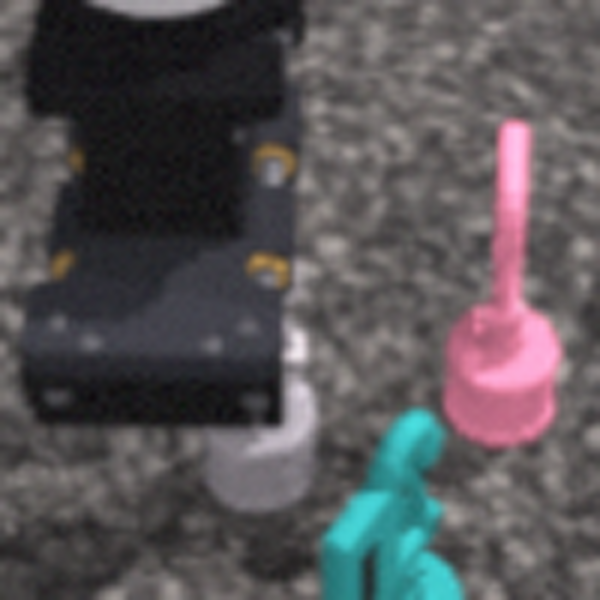

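{"api": "move_arm", "payload": {"plan": [{"rotation": [0, 0, 0], "dp": [0, 0, 10], "grip": 0}, {"rotation": [0, 0, 0], "dp": [0, 0, 30], "grip": 0}, {"rotation": [0, 0, 0], "dp": [0, 0, 60], "grip": 0}, {"rotation": [0, 0, 0], "dp": [0, 0, 90], "grip": 0}, {"rotation": [0, 0, 0], "dp": [0, 0, 113], "grip": 0}]}}

```text
time: 5.75
tool_pos: [0.4533, -0.119, 0.177]
tool_rot: [-3.141, 0.001, 2.662]
ft_force: [-0.4, -0.6, -4.6]
grip_width: 0.0096
```

{"api": "move_arm", "payload": {"plan": [{"rotation": [0, 0, 0.1], "dp": [5, 40, 0], "grip": 0}, {"rotation": [0, 0, 0.25], "dp": [15, 85, 0], "grip": 0}, {"rotation": [0, 0, 0.4], "dp": [22, 130, 0], "grip": 0}, {"rotation": [0, 0, 0.52], "dp": [28, 175, 0], "grip": 0}, {"rotation": [0, 0, 0.59], "dp": [30, 200, 0], "grip": 0}]}}

```text
time: 6.38
tool_pos: [0.483, 0.0831, 0.1757]
tool_rot: [-3.141, -0.0, -3.027]
ft_force: [1.3, 0.1, -4.4]
grip_width: 0.01
```

{"api": "move_arm", "payload": {"plan": [{"rotation": [0, 0, 0], "dp": [2, 20, 0], "grip": 0}, {"rotation": [0, 0, 0], "dp": [5, 40, 0], "grip": 0}, {"rotation": [0, 0, 0], "dp": [5, 48, 0], "grip": 0}, {"rotation": [0, 0, 0], "dp": [5, 48, 0], "grip": 0}, {"rotation": [0, 0, 0], "dp": [5, 48, 0], "grip": 0}]}}

```text
time: 7.0
tool_pos: [0.4881, 0.1285, 0.1755]
tool_rot: [-3.141, -0.001, -3.032]
ft_force: [-0.1, 0.3, -5.4]
grip_width: 0.0095
```

```bash
python3 - <<'E'
from h import *
s=observe();print(s)
for n in("scene","top"):
    p,d=optics.grab_frame(n); np.save(f"pics/{n}3c.npy",p);np.save(f"pics/{n}3.npy",d); cv2.imwrite(f"pics/{n}3.png",p)
    x0,y0,x1,y1=(180,110,310,240) if n=="scene" else (180,130,300,250)
    cv2.imwrite(f"pics/{n}3z.png",cv2.resize(p[y0:y1,x0:x1],None,fx=4.6,fy=4.6,interpolation=cv2.INTER_CUBIC))
E
```

```text
{'time': 7.0, 'qpos': array([ 0.0361,  0.4351,  1.7798, -0.0006,  0.9272, -1.6441]), 'joint_velocities': array([-0.0065,  0.0006, -0.0034,  0.0029, -0.0021, -0.0002]), 'joint_torque': array([  0.2641, -37.8815, -14.7225,  -0.0165,  -0.0051,  -0.0011]), 'tool_pos': array([0.4881, 0.1285, 0.1755]), 'tool_rot': array([-3.1411, -0.0005, -3.0318]), 'ft_force': array([-0.0674,  0.3298, -5.3819]), 'ft_torque': array([0.0247, 0.0965, 0.0008]), 'grip_width': 0.00954871141989232}
```

View pics/scene3z.png

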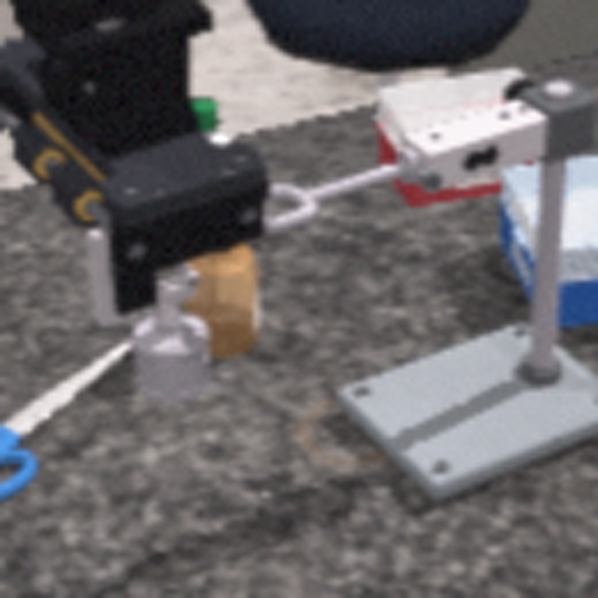

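View pics/top3z.png

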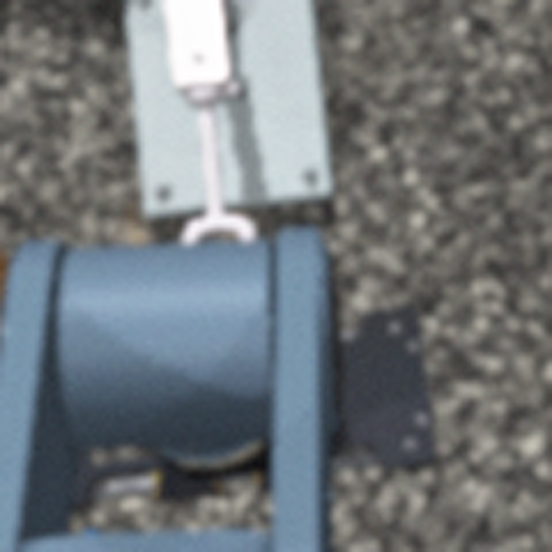

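The weight is held upright (scene crop, cylinder at about px 217,187) and the eye is ahead of it. I measure the weight's axis from the scene view.

```bash
python3 - <<'E'
from h import *
p=np.load("pics/scene3c.npy");d=np.load("pics/scene3.npy")
uv,P=pts("scene",p,d,(205,165,232,200),100,50)
k=(P[:,2]>.10)&(P[:,2]<.16)&(P[:,0]<.57)&(P[:,1]<.2);uv=uv[k];P=P[k]
print(len(P),P.min(0),P.max(0),uv.min(0),uv.max(0))
for a,b in((.105,.12),(.12,.135),(.135,.142),(.142,.149),(.149,.18)):
    s=P[(P[:,2]>a)&(P[:,2]<b)]
    if len(s):print(a,b,len(s),s.mean(0),s.min(0),s.max(0))
# predicted extents for axis candidates
for off in(.022,.024,.026):
    ax=np.array([.4881,.1285])+off*np.array([.994,.11]); c=np.array([.898,-.439])/1.0
    print(off,ax,[proj("scene",[ax[0]+s*.0205*.898,ax[1]-s*.0205*.439,.13])[0] for s in(-1,1)],proj("scene",[ax[0]-.0205*.43,ax[1]-.0205*.9,.113])[0])
E
```

```text
277 [0.4878 0.1085 0.1124] [0.5283 0.1475 0.1591] [208 178] [225 197]
0.105 0.12 43 [0.5032 0.1166 0.1169] [0.4878 0.11   0.1124] [0.5272 0.1342 0.1198]
0.12 0.135 70 [0.5047 0.1154 0.1278] [0.4886 0.1099 0.1201] [0.5244 0.1269 0.1348]
0.135 0.142 31 [0.5046 0.1153 0.138 ] [0.4902 0.1101 0.1351] [0.5249 0.1269 0.1416]
0.142 0.149 106 [0.5057 0.1238 0.1459] [0.4882 0.1085 0.1421] [0.5283 0.1475 0.1488]
0.149 0.18 27 [0.5071 0.1258 0.1542] [0.5006 0.1202 0.149 ] [0.5242 0.1322 0.1591]
0.022 [0.51   0.1309] [array([208.9033, 186.8663]), array([225.3346, 186.7559])] [216.943  197.2132]
0.024 [0.512  0.1311] [array([209.6272, 186.6127]), array([226.045 , 186.5022])] [217.6652 196.9484]
0.026 [0.5139 0.1314] [array([210.3498, 186.3595]), array([226.7542, 186.2489])] [218.3861 196.6842]
```

{"api": "move_arm", "payload": {"plan": [{"rotation": [0, 0, 0], "dp": [9, 1, 0], "grip": 0}, {"rotation": [0, 0, 0], "dp": [18, 2, 0], "grip": 0}, {"rotation": [0, 0, 0], "dp": [26, 3, 0], "grip": 0}, {"rotation": [0, 0, 0], "dp": [32, 3.5, 0], "grip": 0}, {"rotation": [0, 0, 0], "dp": [32, 3.5, 0], "grip": 0}]}}

```text
time: 7.72
tool_pos: [0.521, 0.1328, 0.1755]
tool_rot: [-3.142, 0.0, -3.031]
ft_force: [-0.6, -0.5, -4.4]
grip_width: 0.0097
```

```bash
python3 - <<'E'
from h import *
s=observe();print(s["ft_force"],s["ft_torque"],s["tool_pos"])
for n in("scene","top"):
    p,d=optics.grab_frame(n); np.save(f"pics/{n}4c.npy",p);np.save(f"pics/{n}4.npy",d)
    x0,y0,x1,y1=(195,110,295,210) if n=="scene" else (190,150,270,230)
    cv2.imwrite(f"pics/{n}4z.png",cv2.resize(p[y0:y1,x0:x1],None,fx=6,fy=6,interpolation=cv2.INTER_CUBIC))
E
```

```text
[-0.6216 -0.4727 -4.4089] [ 0.0839  0.126  -0.0419] [0.521  0.1328 0.1755]
```

View pics/scene4z.png

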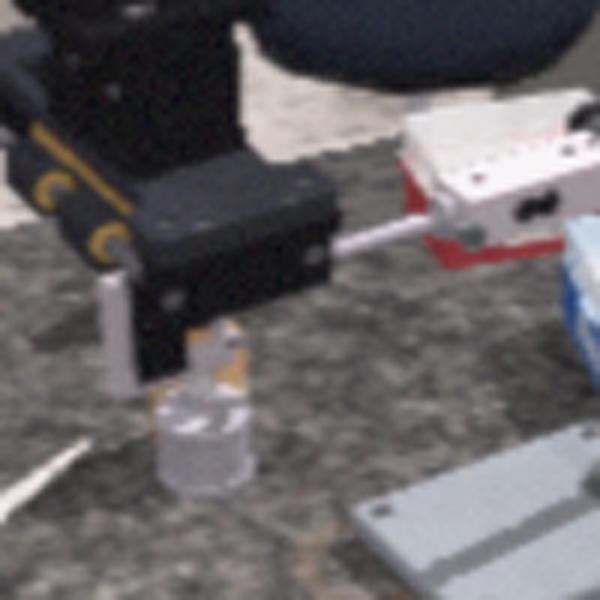

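View pics/top4z.png

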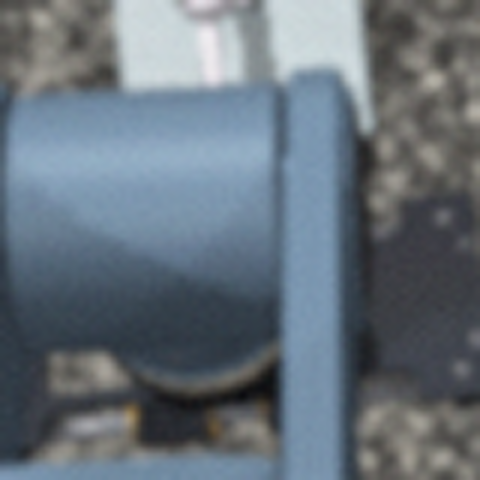

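The gripper body now hides the eye in both views (rod still visible at scene px 258,150), so I go on by feel.

{"api": "move_arm", "payload": {"plan": [{"rotation": [0, 0, 0], "dp": [1, 0.1, 0], "grip": 0}, {"rotation": [0, 0, 0], "dp": [2, 0.2, 0], "grip": 0}, {"rotation": [0, 0, 0], "dp": [3, 0.3, 0], "grip": 0}, {"rotation": [0, 0, 0], "dp": [4, 0.4, 0], "grip": 0}]}}

```text
time: 8.32
tool_pos: [0.5244, 0.1331, 0.1756]
tool_rot: [-3.142, 0.0, -3.031]
ft_force: [0.2, -0.1, -4.8]
grip_width: 0.0095
```

{"api": "move_arm", "payload": {"plan": [{"rotation": [0, 0, 0], "dp": [1, 0.1, 0], "grip": 0}, {"rotation": [0, 0, 0], "dp": [2, 0.2, 0], "grip": 0}]}}

```text
time: 8.57
tool_pos: [0.5264, 0.1333, 0.1755]
tool_rot: [3.142, -0.0, -3.031]
ft_force: [-0.4, 0.3, -4.2]
grip_width: 0.0097
```

{"api": "move_arm", "payload": {"plan": [{"rotation": [0, 0, 0], "dp": [1, 0.1, 0], "grip": 0}, {"rotation": [0, 0, 0], "dp": [2, 0.2, 0], "grip": 0}]}}

```text
time: 8.82
tool_pos: [0.5284, 0.1336, 0.1755]
tool_rot: [-3.142, -0.0, -3.031]
ft_force: [-0.3, -0.7, -4.5]
grip_width: 0.0098
```

{"api": "move_arm", "payload": {"plan": [{"rotation": [0, 0, 0], "dp": [1, 0.1, 0], "grip": 0}]}}

```text
time: 8.95
tool_pos: [0.5294, 0.1336, 0.1755]
tool_rot: [-3.142, -0.0, -3.031]
ft_force: [0.7, 0.4, -4.3]
grip_width: 0.0095
```

{"api": "move_arm", "payload": {"plan": [{"rotation": [0, 0, 0], "dp": [1, 0.1, 0], "grip": 0}]}}

```text
time: 9.07
tool_pos: [0.5301, 0.1338, 0.1755]
tool_rot: [3.142, -0.001, -3.031]
ft_force: [-1.1, -0.3, -3.9]
grip_width: 0.0099
```

{"api": "move_arm", "payload": {"plan": [{"rotation": [0, 0, 0], "dp": [1, 0.1, 0], "grip": 0}]}}

```text
time: 9.2
tool_pos: [0.5303, 0.1338, 0.1753]
tool_rot: [3.142, -0.002, -3.031]
ft_force: [-2.6, -0.2, -4.2]
grip_width: 0.0098
```

{"api": "move_arm", "payload": {"plan": [{"rotation": [0, 0, 0], "dp": [1, 0.1, 0], "grip": 0}]}}

```text
time: 9.32
tool_pos: [0.5306, 0.1339, 0.1751]
tool_rot: [3.141, -0.004, -3.031]
ft_force: [-4.6, -0.5, -3.6]
grip_width: 0.0099
```

{"api": "move_arm", "payload": {"plan": [{"rotation": [0, 0, 0], "dp": [1, 0.1, 0], "grip": 0}]}}

```text
time: 9.45
tool_pos: [0.5319, 0.134, 0.1751]
tool_rot: [3.141, -0.003, -3.031]
ft_force: [-4.8, -0.1, -3.9]
grip_width: 0.0101
```

The gate met the bar at TCP x of about 0.530, as predicted, and is yielding at about 4.7 N.

{"api": "move_arm", "payload": {"plan": [{"rotation": [0, 0, 0], "dp": [1, 0.1, 0], "grip": 0}, {"rotation": [0, 0, 0], "dp": [2, 0.2, 0], "grip": 0}]}}

```text
time: 9.7
tool_pos: [0.5343, 0.1343, 0.1752]
tool_rot: [3.141, -0.002, -3.031]
ft_force: [-5.3, -0.7, -5.2]
grip_width: 0.0098
```

{"api": "move_arm", "payload": {"plan": [{"rotation": [0, 0, 0], "dp": [1, 0.1, 0], "grip": 0}, {"rotation": [0, 0, 0], "dp": [2, 0.2, 0], "grip": 0}]}}

```text
time: 9.95
tool_pos: [0.536, 0.1344, 0.1751]
tool_rot: [3.141, -0.003, -3.031]
ft_force: [-5.4, -0.9, -5.1]
grip_width: 0.0098
```

{"api": "move_arm", "payload": {"plan": [{"rotation": [0, 0, 0], "dp": [1, 0.1, 0], "grip": 0}, {"rotation": [0, 0, 0], "dp": [2, 0.2, 0], "grip": 0}]}}

```text
time: 10.2
tool_pos: [0.5376, 0.1346, 0.1749]
tool_rot: [3.141, -0.004, -3.031]
ft_force: [-7.5, -0.1, -5.1]
grip_width: 0.0097
```

{"api": "move_arm", "payload": {"plan": [{"rotation": [0, 0, 0], "dp": [1, 0.1, 0], "grip": 0}, {"rotation": [0, 0, 0], "dp": [2, 0.2, 0], "grip": 0}]}}

```text
time: 10.45
tool_pos: [0.5393, 0.1348, 0.1747]
tool_rot: [3.141, -0.005, -3.031]
ft_force: [-6.6, -0.5, -5.8]
grip_width: 0.0097
```

{"api": "move_arm", "payload": {"plan": [{"rotation": [0, 0, 0], "dp": [1, 0.1, 0], "grip": 0}]}}

```text
time: 10.58
tool_pos: [0.5402, 0.1349, 0.1747]
tool_rot: [3.141, -0.005, -3.031]
ft_force: [-5.7, -0.6, -6.1]
grip_width: 0.0098
```

{"api": "move_arm", "payload": {"plan": [{"rotation": [0, 0, 0], "dp": [1, 0.1, 0], "grip": 0}]}}

```text
time: 10.7
tool_pos: [0.541, 0.135, 0.1746]
tool_rot: [3.141, -0.006, -3.031]
ft_force: [-7.9, -1.2, -5.3]
grip_width: 0.0095
```

{"api": "move_arm", "payload": {"plan": [{"rotation": [0, 0, 0], "dp": [1, 0.1, 0], "grip": 0}]}}

```text
time: 10.82
tool_pos: [0.5419, 0.1351, 0.1745]
tool_rot: [3.141, -0.006, -3.031]
ft_force: [-6.9, -1.2, -6.3]
grip_width: 0.0096
```

{"api": "move_arm", "payload": {"plan": [{"rotation": [0, 0, 0], "dp": [1, 0.1, 0], "grip": 0}]}}

```text
time: 10.95
tool_pos: [0.5428, 0.1352, 0.1744]
tool_rot: [3.141, -0.006, -3.031]
ft_force: [-6.2, -0.4, -6.5]
grip_width: 0.0095
```

{"api": "move_arm", "payload": {"plan": [{"rotation": [0, 0, 0], "dp": [1, 0.1, 0], "grip": 0}]}}

```text
time: 11.08
tool_pos: [0.5438, 0.1353, 0.1744]
tool_rot: [3.141, -0.006, -3.031]
ft_force: [-7.3, 0.1, -5.6]
grip_width: 0.0095
```

{"api": "move_arm", "payload": {"plan": [{"rotation": [0, 0, 0], "dp": [0.7, 0.1, 0], "grip": 0}]}}

```text
time: 11.2
tool_pos: [0.5444, 0.1354, 0.1743]
tool_rot: [3.141, -0.006, -3.031]
ft_force: [-7.3, -0.9, -6.4]
grip_width: 0.0094
```

{"api": "move_arm", "payload": {"plan": [{"rotation": [0, 0, 0], "dp": [0.7, 0.1, 0], "grip": 0}]}}

```text
time: 11.32
tool_pos: [0.545, 0.1354, 0.1743]
tool_rot: [3.141, -0.007, -3.031]
ft_force: [-7.0, -1.0, -7.3]
grip_width: 0.0097
```

{"api": "move_arm", "payload": {"plan": [{"rotation": [0, 0, 0], "dp": [0.7, 0.1, 0], "grip": 0}]}}

```text
time: 11.45
tool_pos: [0.5451, 0.1355, 0.1742]
tool_rot: [3.141, -0.008, -3.031]
ft_force: [-8.1, -1.9, -5.3]
grip_width: 0.0097
```

{"api": "move_arm", "payload": {"plan": [{"rotation": [0, 0, 0], "dp": [0.5, 0.05, 0], "grip": 0}]}}

```text
time: 11.58
tool_pos: [0.5452, 0.1355, 0.1741]
tool_rot: [3.141, -0.009, -3.031]
ft_force: [-9.6, -1.2, -5.0]
grip_width: 0.0094
```

{"api": "move_arm", "payload": {"plan": [{"rotation": [0, 0, 0], "dp": [0.5, 0.05, 0], "grip": 0}]}}

```text
time: 11.7
tool_pos: [0.5452, 0.1355, 0.1741]
tool_rot: [3.141, -0.01, -3.031]
ft_force: [-10.7, -1.5, -3.0]
grip_width: 0.0096
```

The bar is home (15 mm travel, position stalled, about 10 N). I ease off slightly and lower.

{"api": "move_arm", "payload": {"plan": [{"rotation": [0, 0, 0], "dp": [-1.2, -0.1, 0], "grip": 0}, {"rotation": [0, 0, 0], "dp": [-1.2, -0.1, -1], "grip": 0}]}}

```text
time: 11.95
tool_pos: [0.5451, 0.1355, 0.1733]
tool_rot: [3.141, -0.007, -3.031]
ft_force: [-7.3, -0.4, -4.8]
grip_width: 0.0095
```

{"api": "move_arm", "payload": {"plan": [{"rotation": [0, 0, 0], "dp": [0, 0, -1], "grip": 0}, {"rotation": [0, 0, 0], "dp": [0, 0, -2], "grip": 0}]}}

```text
time: 12.2
tool_pos: [0.5452, 0.1355, 0.1715]
tool_rot: [3.141, -0.007, -3.031]
ft_force: [-7.9, -1.6, -3.9]
grip_width: 0.0096
```

{"api": "move_arm", "payload": {"plan": [{"rotation": [0, 0, 0], "dp": [0, 0, -1], "grip": 0}, {"rotation": [0, 0, 0], "dp": [0, 0, -2], "grip": 0}]}}

```text
time: 12.45
tool_pos: [0.5452, 0.1355, 0.1696]
tool_rot: [3.141, -0.007, -3.031]
ft_force: [-7.5, -1.2, -4.1]
grip_width: 0.0099
```

{"api": "move_arm", "payload": {"plan": [{"rotation": [0, 0, 0], "dp": [0, 0, -1], "grip": 0}, {"rotation": [0, 0, 0], "dp": [0, 0, -2], "grip": 0}]}}

```text
time: 12.7
tool_pos: [0.5452, 0.1356, 0.1676]
tool_rot: [3.141, -0.007, -3.031]
ft_force: [-7.6, -0.6, -2.9]
grip_width: 0.0095
```

{"api": "move_arm", "payload": {"plan": [{"rotation": [0, 0, 0], "dp": [0, 0, -1], "grip": 0}, {"rotation": [0, 0, 0], "dp": [0, 0, -2], "grip": 0}]}}

```text
time: 12.95
tool_pos: [0.5452, 0.1356, 0.1655]
tool_rot: [3.141, -0.007, -3.031]
ft_force: [-7.8, -1.1, -3.6]
grip_width: 0.0097
```

{"api": "move_arm", "payload": {"plan": [{"rotation": [0, 0, 0], "dp": [0, 0, -1], "grip": 0}, {"rotation": [0, 0, 0], "dp": [0, 0, -2], "grip": 0}]}}

```text
time: 13.2
tool_pos: [0.5453, 0.1355, 0.1638]
tool_rot: [3.141, -0.007, -3.031]
ft_force: [-9.9, -1.5, 1.2]
grip_width: 0.0093
```

{"api": "move_arm", "payload": {"plan": [{"rotation": [0, 0, 0], "dp": [0, 0, -1], "grip": 0}, {"rotation": [0, 0, 0], "dp": [0, 0, -2], "grip": 0}]}}

```text
time: 13.45
tool_pos: [0.5453, 0.1356, 0.1627]
tool_rot: [3.141, -0.006, -3.031]
ft_force: [-10.5, -2.1, 2.3]
grip_width: 0.01
```

{"api": "move_arm", "payload": {"plan": [{"rotation": [0, 0, 0], "dp": [-0.7, 0, 0], "grip": 0}]}}

```text
time: 13.58
tool_pos: [0.5453, 0.1356, 0.1625]
tool_rot: [3.141, -0.005, -3.031]
ft_force: [-7.8, -1.0, -0.7]
grip_width: 0.0097
```

{"api": "move_arm", "payload": {"plan": [{"rotation": [0, 0, 0], "dp": [-0.7, -0.1, 0], "grip": 0}]}}

```text
time: 13.7
tool_pos: [0.5453, 0.1356, 0.1625]
tool_rot: [3.141, -0.003, -3.031]
ft_force: [-5.4, 0.0, -1.3]
grip_width: 0.0094
```

{"api": "move_arm", "payload": {"plan": [{"rotation": [0, 0, 0], "dp": [-0.5, 0, -0.7], "grip": 0}]}}

```text
time: 13.82
tool_pos: [0.5454, 0.1356, 0.1621]
tool_rot: [3.142, -0.002, -3.031]
ft_force: [-5.8, -0.4, 0.4]
grip_width: 0.0098
```

```bash
python3 - <<'E'
from h import *
s=observe();print(s["ft_force"],s["ft_torque"],s["tool_pos"],s["tool_rot"])
p,d=optics.grab_frame("scene"); np.save("pics/scene5c.npy",p);np.save("pics/scene5.npy",d)
cv2.imwrite("pics/scene5z.png",cv2.resize(p[130:210,205:295],None,fx=8,fy=7.4,interpolation=cv2.INTER_CUBIC))
for f,b,zo in(("3",(205,165,232,200),0),("4",(215,165,240,200),0),("5",(215,155,262,215),-.013)):
    p=np.load(f"pics/scene{f}c.npy");d=np.load(f"pics/scene{f}.npy")
    uv,P=pts("scene",p,d,b,100,50)
    k=(P[:,2]>.085)&(P[:,2]<.17)&(P[:,0]<.6)&(P[:,1]<.16);P=P[k]
    h=np.histogram(P[:,2],bins=np.arange(.09,.166,.003)); print(f,len(P),P.min(0),P.max(0),h[0])
E
```

```text
[-5.8358 -0.356   0.3556] [-0.0363  0.9302  0.0095] [0.5454 0.1356 0.1621] [ 3.1415 -0.0018 -3.0312]
3 307 [0.4797 0.1085 0.1124] [0.5283 0.1475 0.17  ] [ 0  0  0  0  0  0  0  5 15 23 13 16  8 20 13 18 11 17 65 29  6 11  6  7
  6]
4 305 [0.5062 0.1118 0.1126] [0.5599 0.1531 0.1698] [ 0  0  0  0  0  0  0  3 16 22 11 18 11 16 16 13 10 17 65 30  7  6  8  6
  4]
5 348 [0.5256 0.1155 0.0991] [0.5842 0.1532 0.1699] [ 0  0  0 11 15 15 16 16 13 16 12 11 15 26 65 10  6 11  3  6  8 16 11 15
 15]
```

View pics/scene5z.png

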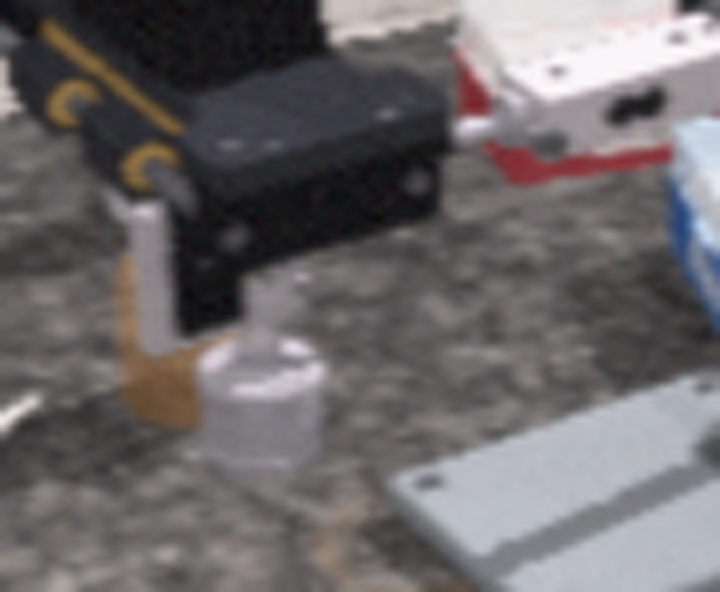

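{"api": "move_arm", "payload": {"plan": [{"rotation": [0, 0, 0], "dp": [0, 0, -0.8], "grip": 0}]}}

```text
time: 14.0
tool_pos: [0.5454, 0.1356, 0.1614]
tool_rot: [3.142, -0.002, -3.031]
ft_force: [-6.6, -1.2, -1.6]
grip_width: 0.0092
```

{"api": "move_arm", "payload": {"plan": [{"rotation": [0, 0, 0], "dp": [0, 0, -0.8], "grip": 0}]}}

```text
time: 14.12
tool_pos: [0.5454, 0.1356, 0.1605]
tool_rot: [3.142, -0.002, -3.031]
ft_force: [-6.0, -1.0, 0.0]
grip_width: 0.0097
```

{"api": "move_arm", "payload": {"plan": [{"rotation": [0, 0, 0], "dp": [0, 0, -0.8], "grip": 0}]}}

```text
time: 14.25
tool_pos: [0.5454, 0.1356, 0.1597]
tool_rot: [3.142, -0.002, -3.031]
ft_force: [-6.6, -1.0, -0.3]
grip_width: 0.01
```

Sliding steadily. I continue.

{"api": "move_arm", "payload": {"plan": [{"rotation": [0, 0, 0], "dp": [0, 0, -0.8], "grip": 0}]}}

```text
time: 14.38
tool_pos: [0.5454, 0.1356, 0.1589]
tool_rot: [3.142, -0.002, -3.031]
ft_force: [-7.3, -0.9, 0.5]
grip_width: 0.0095
```

{"api": "move_arm", "payload": {"plan": [{"rotation": [0, 0, 0], "dp": [0, 0, -0.8], "grip": 0}]}}

```text
time: 14.5
tool_pos: [0.5453, 0.1355, 0.1582]
tool_rot: [3.142, -0.002, -3.031]
ft_force: [-7.4, -1.5, 0.7]
grip_width: 0.0099
```

{"api": "move_arm", "payload": {"plan": [{"rotation": [0, 0, 0], "dp": [0, 0, -0.8], "grip": 0}]}}

```text
time: 14.62
tool_pos: [0.5453, 0.1356, 0.1575]
tool_rot: [3.142, -0.002, -3.031]
ft_force: [-8.3, -1.8, 2.7]
grip_width: 0.0099
```

{"api": "move_arm", "payload": {"plan": [{"rotation": [0, 0, 0], "dp": [0, 0, -0.8], "grip": 0}]}}

```text
time: 14.75
tool_pos: [0.5453, 0.1355, 0.157]
tool_rot: [-3.142, -0.002, -3.031]
ft_force: [-9.3, -0.6, 4.5]
grip_width: 0.0096
```

{"api": "move_arm", "payload": {"plan": [{"rotation": [0, 0, 0], "dp": [-0.8, -0.1, 0], "grip": 0}]}}

```text
time: 14.88
tool_pos: [0.5453, 0.1355, 0.157]
tool_rot: [3.142, 0.0, -3.031]
ft_force: [-4.5, -0.1, 0.2]
grip_width: 0.01
```

{"api": "move_arm", "payload": {"plan": [{"rotation": [0, 0, 0], "dp": [-0.8, -0.1, 0], "grip": 0}]}}

```text
time: 15.0
tool_pos: [0.5453, 0.1355, 0.1571]
tool_rot: [3.141, 0.002, -3.031]
ft_force: [-4.1, 0.2, -0.8]
grip_width: 0.0095
```

{"api": "move_arm", "payload": {"plan": [{"rotation": [0, 0, 0], "dp": [-0.8, -0.1, 0], "grip": 0}]}}

```text
time: 15.12
tool_pos: [0.5453, 0.1355, 0.157]
tool_rot: [3.141, 0.003, -3.031]
ft_force: [-2.3, 0.6, -0.9]
grip_width: 0.0098
```

{"api": "move_arm", "payload": {"plan": [{"rotation": [0, 0, 0], "dp": [-0.6, -0.1, 0], "grip": 0}]}}

```text
time: 15.25
tool_pos: [0.545, 0.1352, 0.1567]
tool_rot: [-3.141, 0.004, -3.032]
ft_force: [-0.8, 0.1, -4.3]
grip_width: 0.0096
```

{"api": "move_arm", "payload": {"plan": [{"rotation": [0, 0, 0], "dp": [-0.6, -0.1, 0], "grip": 0}]}}

```text
time: 15.38
tool_pos: [0.5441, 0.135, 0.1563]
tool_rot: [-3.141, 0.003, -3.031]
ft_force: [-0.6, 0.2, -4.4]
grip_width: 0.0097
```

{"api": "move_arm", "payload": {"plan": [{"rotation": [0, 0, 0], "dp": [0, 0, -0.6], "grip": 0}]}}

```text
time: 15.5
tool_pos: [0.5438, 0.1349, 0.1558]
tool_rot: [-3.141, 0.002, -3.031]
ft_force: [0.4, -1.5, -1.2]
grip_width: 0.0096
```

Bar free of the gate (x force about 0), then vertical support at z 0.1558, which agrees with the seat height. I transfer the load and release.

{"api": "move_arm", "payload": {"plan": [{"rotation": [0, 0, 0], "dp": [0, 0, -0.5], "grip": 0}]}}

```text
time: 15.62
tool_pos: [0.5438, 0.135, 0.1557]
tool_rot: [-3.141, 0.002, -3.031]
ft_force: [-0.3, -0.4, 0.7]
grip_width: 0.0098
```

{"api": "move_arm", "payload": {"plan": [{"rotation": [0, 0, 0], "dp": [0, 0, 0], "grip": 0}, {"rotation": [0, 0, 0], "dp": [0, 0, 0], "grip": 0}]}}

```text
time: 15.88
tool_pos: [0.5437, 0.135, 0.1557]
tool_rot: [-3.141, 0.002, -3.031]
ft_force: [0.6, -1.1, 1.1]
grip_width: 0.0096
```

```bash
python3 - <<'E'
from h import *
s=observe();print(s["ft_force"],s["ft_torque"],s["tool_pos"],s["tool_rot"])
p,d=optics.grab_frame("scene"); 
cv2.imwrite("pics/scene6z.png",cv2.resize(p[130:210,205:295],None,fx=8,fy=7.4,interpolation=cv2.INTER_CUBIC))
E
```

```text
[ 0.5949 -1.1485  1.129 ] [-0.0333 -0.1311 -0.0365] [0.5437 0.135  0.1557] [-3.1413  0.0023 -3.0314]
```

View pics/scene6z.png

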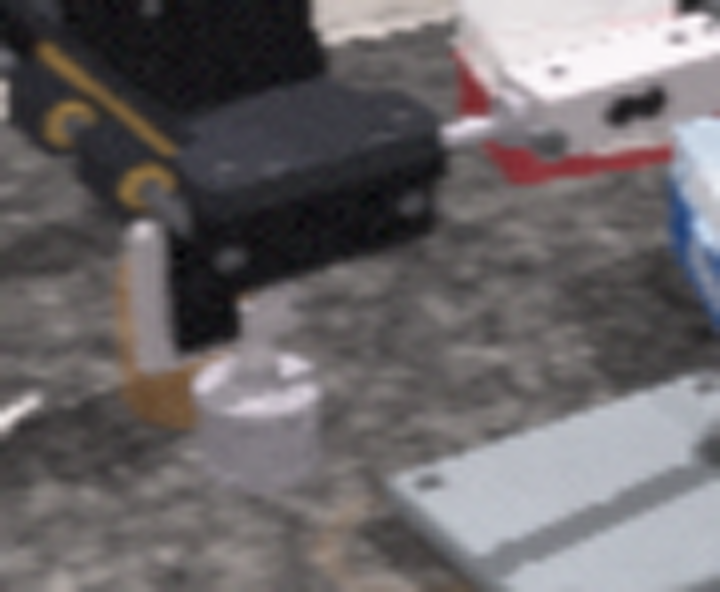

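The weight is upright and its load is on the eye. I release gradually.

{"api": "move_arm", "payload": {"plan": [{"rotation": [0, 0, 0], "dp": [0, 0, 0.5], "grip": 0}, {"rotation": [0, 0, 0], "dp": [0, 0, 0.5], "grip": 0}], "force": 10}}

```text
time: 16.18
tool_pos: [0.5433, 0.1351, 0.1557]
tool_rot: [-3.142, 0.001, -3.031]
ft_force: [1.7, 0.2, -0.4]
grip_width: 0.0098
```

{"api": "move_arm", "payload": {"plan": [{"rotation": [0, 0, 0], "dp": [0, 0, 0], "grip": 0.13}, {"rotation": [0, 0, 0], "dp": [0, 0, 0], "grip": 0.15}, {"rotation": [0, 0, 0], "dp": [0, 0, 0], "grip": 0.2}, {"rotation": [0, 0, 0], "dp": [0, 0, 0], "grip": 0.25}, {"rotation": [0, 0, 0], "dp": [0, 0, 0], "grip": 0.3}], "force": 5}}

```text
time: 16.8
tool_pos: [0.5426, 0.1351, 0.1556]
tool_rot: [3.142, -0.0, -3.031]
ft_force: [-0.0, -0.3, 0.6]
grip_width: 0.0239
```

{"api": "move_arm", "payload": {"plan": [{"rotation": [0, 0, 0], "dp": [0, 0, 0], "grip": 0.5}, {"rotation": [0, 0, 0], "dp": [0, 0, 0], "grip": 0.6}, {"rotation": [0, 0, 0], "dp": [0, 0, 0], "grip": 0.6}, {"rotation": [0, 0, 0], "dp": [0, 0, 0], "grip": 0.6}, {"rotation": [0, 0, 0], "dp": [0, 0, 0], "grip": 0.6}]}}

```text
time: 17.42
tool_pos: [0.5427, 0.135, 0.1556]
tool_rot: [-3.142, -0.0, -3.031]
ft_force: [-0.5, -0.4, 0.2]
grip_width: 0.0518
```

```bash
python3 - <<'E'
from h import *
s=observe();print(s["ft_force"],s["tool_pos"],s["grip_width"])
p,d=optics.grab_frame("scene"); 
cv2.imwrite("pics/scene7z.png",cv2.resize(p[130:210,205:295],None,fx=8,fy=7.4,interpolation=cv2.INTER_CUBIC))
E
```

```text
[-0.4766 -0.4464  0.1599] [0.5427 0.135  0.1556] 0.051842642954789
```

View pics/scene7z.png

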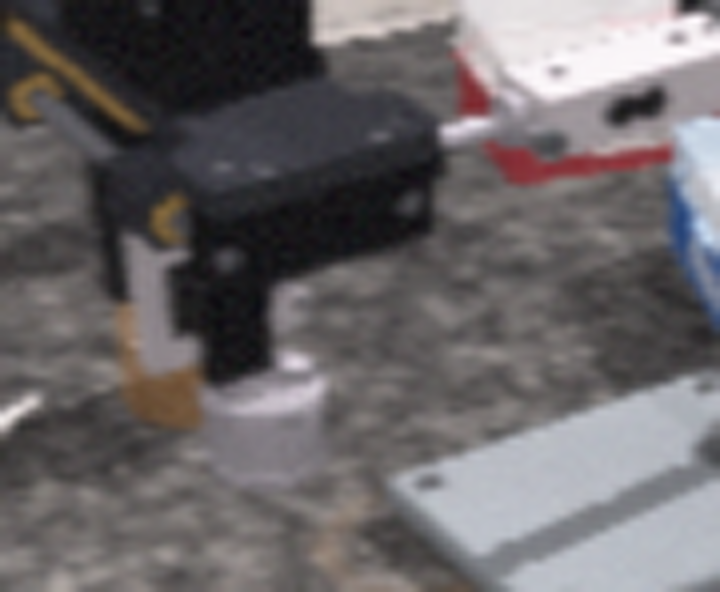

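It hangs by itself with the fingers clear of it. I withdraw straight up, then back.

{"api": "move_arm", "payload": {"plan": [{"rotation": [0, 0, 0], "dp": [0, 0, 10], "grip": 0.6}, {"rotation": [0, 0, 0], "dp": [0, 0, 25], "grip": 0.6}, {"rotation": [0, 0, 0], "dp": [0, 0, 50], "grip": 0.6}, {"rotation": [0, 0, 0], "dp": [0, 0, 80], "grip": 0.6}, {"rotation": [0, 0, 0], "dp": [0, 0, 110], "grip": 0.6}]}}

```text
time: 18.1
tool_pos: [0.5429, 0.1351, 0.2679]
tool_rot: [-3.141, 0.001, -3.031]
ft_force: [0.7, -0.2, 0.8]
grip_width: 0.0524
```

{"api": "move_arm", "payload": {"plan": [{"rotation": [0, 0, 0], "dp": [-25, -30, 0], "grip": 0.6}, {"rotation": [0, 0, 0], "dp": [-50, -80, 0], "grip": 0.6}, {"rotation": [0, 0, 0], "dp": [-75, -130, 0], "grip": 0.6}, {"rotation": [0, 0, 0], "dp": [-90, -180, 0], "grip": 0.6}, {"rotation": [0, 0, 0], "dp": [-100, -220, 0], "grip": 0.6}]}}

```text
time: 18.73
tool_pos: [0.4422, -0.0867, 0.2671]
tool_rot: [-3.14, 0.002, -3.032]
ft_force: [0.4, -0.8, 0.8]
grip_width: 0.0518
```

{"api": "move_arm", "payload": {"plan": [{"rotation": [0, 0, 0], "dp": [0, 0, 0], "grip": 0.6}, {"rotation": [0, 0, 0], "dp": [0, 0, 0], "grip": 0.6}, {"rotation": [0, 0, 0], "dp": [0, 0, 0], "grip": 0.6}, {"rotation": [0, 0, 0], "dp": [0, 0, 0], "grip": 0.6}, {"rotation": [0, 0, 0], "dp": [0, 0, 0], "grip": 0.6}]}}

```text
time: 19.35
tool_pos: [0.4428, -0.0843, 0.2656]
tool_rot: [3.141, -0.0, -3.03]
ft_force: [-0.4, 0.1, 0.7]
grip_width: 0.0518
```

```bash
python3 - <<'E'
from h import *
for n in("scene","top"):
    p,d=optics.grab_frame(n); np.save(f"pics/{n}8c.npy",p); cv2.imwrite(f"pics/{n}8.png",p)
    x0,y0,x1,y1=(205,120,295,210) if n=="scene" else (180,130,270,220)
    cv2.imwrite(f"pics/{n}8z.png",cv2.resize(p[y0:y1,x0:x1],None,fx=6.6,fy=6.6,interpolation=cv2.INTER_CUBIC))
E
```

```text
(no output)
```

View pics/scene8z.png

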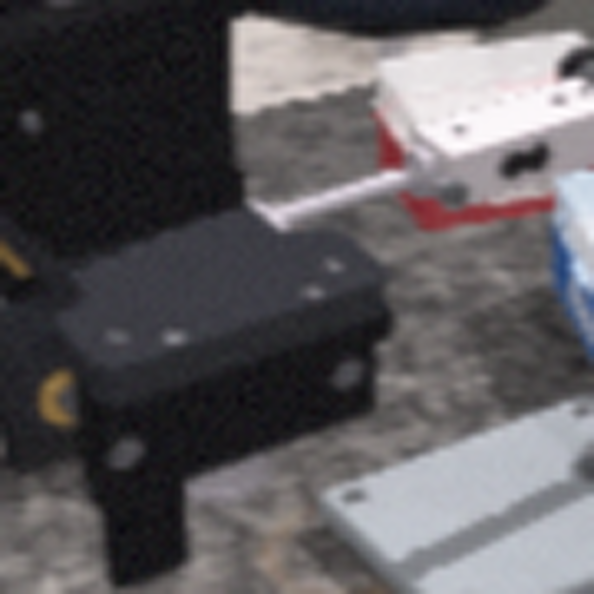

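View pics/top8z.png

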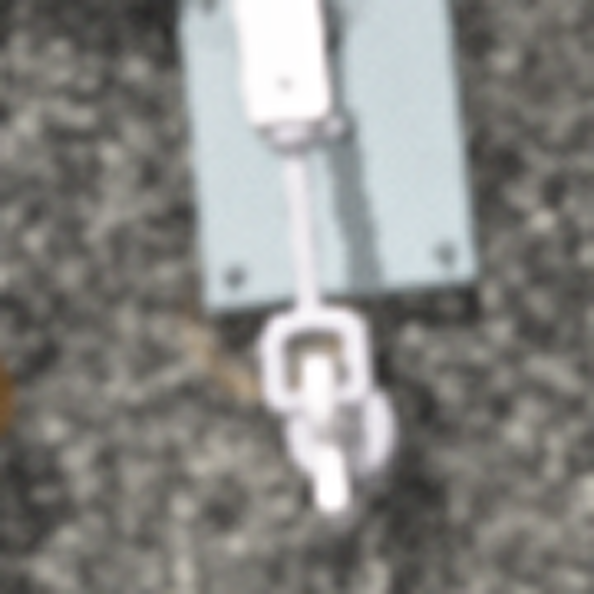

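View pics/scene8.png

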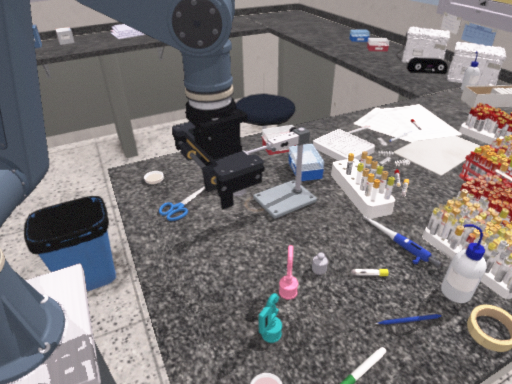

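The top view shows the bow over the front bar with the nose inside the opening, at about px (228,187). The arm blocks the scene view, so I move it aside for a look at the gate and for stillness.

{"api": "move_arm", "payload": {"plan": [{"rotation": [0, 0, 0], "dp": [-30, 20, 20], "grip": 0.6}, {"rotation": [0, 0, 0], "dp": [-45, 70, 30], "grip": 0.6}, {"rotation": [0, 0, 0], "dp": [-45, 120, 30], "grip": 0.6}, {"rotation": [0, 0, 0], "dp": [-45, 170, 30], "grip": 0.6}, {"rotation": [0, 0, 0], "dp": [-45, 220, 30], "grip": 0.6}]}}

```text
time: 20.08
tool_pos: [0.3977, 0.1366, 0.2959]
tool_rot: [-3.141, 0.001, -3.032]
ft_force: [0.8, 0.3, 0.6]
grip_width: 0.0527
```

{"api": "move_arm", "payload": {"plan": [{"rotation": [0, 0, 0], "dp": [-15, 50, 0], "grip": 0.6}, {"rotation": [0, 0, 0], "dp": [-30, 100, 0], "grip": 0.6}, {"rotation": [0, 0, 0], "dp": [-50, 150, 0], "grip": 0.6}, {"rotation": [0, 0, 0], "dp": [-70, 200, 0], "grip": 0.6}, {"rotation": [0, 0, 0], "dp": [-90, 250, 0], "grip": 0.6}]}}

```text
time: 20.7
tool_pos: [0.3069, 0.3868, 0.2957]
tool_rot: [3.142, 0.0, -3.031]
ft_force: [1.3, -0.6, 0.2]
grip_width: 0.0525
```

{"api": "move_arm", "payload": {"plan": [{"rotation": [0, 0, 0], "dp": [0, 0, 0], "grip": 0.6}, {"rotation": [0, 0, 0], "dp": [0, 0, 0], "grip": 0.6}, {"rotation": [0, 0, 0], "dp": [0, 0, 0], "grip": 0.6}, {"rotation": [0, 0, 0], "dp": [0, 0, 0], "grip": 0.6}, {"rotation": [0, 0, 0], "dp": [0, 0, 0], "grip": 0.6}]}}

```text
time: 21.32
tool_pos: [0.3082, 0.3844, 0.2957]
tool_rot: [-3.142, 0.0, -3.033]
ft_force: [-0.5, 0.6, -0.3]
grip_width: 0.0523
```

```bash
cat > look.py <<'E'
from h import *
P=[]
for i in range(5): P.append(optics.grab_frame("scene")[0].astype(float))
t=optics.grab_frame("top")[0]
print("motion max", [round(np.abs(cv2.GaussianBlur(P[i]-P[0],(5,5),0)[120:210,205:295]).max(),1) for i in range(1,5)])
p=np.mean(P,0).astype(np.uint8); cv2.imwrite("pics/s9.png",p)
cv2.imwrite("pics/s9z.png",cv2.resize(p[130:215,205:275],None,fx=7,fy=7,interpolation=cv2.INTER_CUBIC)); cv2.imwrite("pics/t9.png",t)
E
python3 look.py
```

```text
motion max [np.float64(3.0), np.float64(4.1), np.float64(2.9), np.float64(4.9)]
```

View pics/s9z.png

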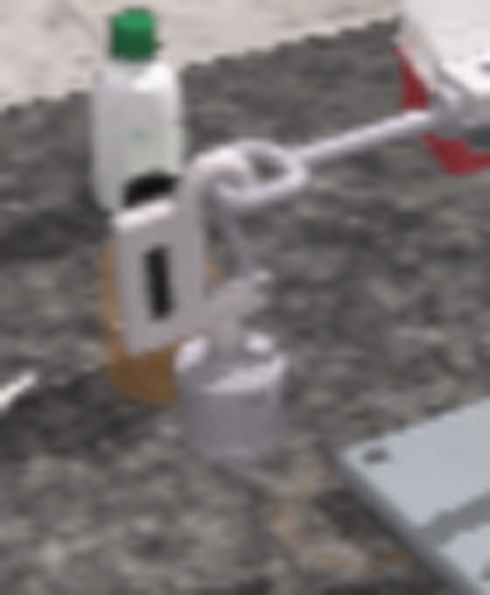

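View pics/t9.png

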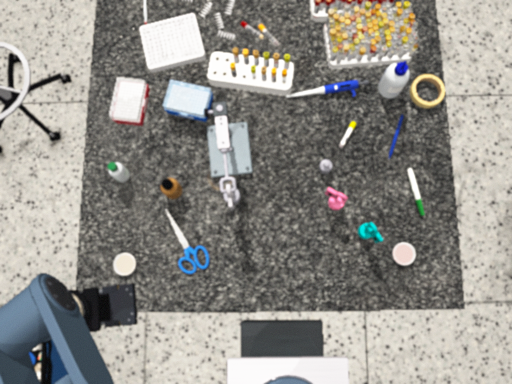

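Top view at rest: bottle (170,187), plain weight (326,165), pink and turquoise weights unmoved, weight on the eye (230,190). I check where the gate stands in the scene view by projecting its shut and open lines.

```bash
python3 - <<'E'
from h import *
p=cv2.imread("pics/s9.png")
d=np.array([.994,.11,0]);z=np.array([0,0,1.])
# tilt from hang: plate edges; try tilt th about y through seat
seat=np.array([.5635,.1368,.2005])
k=9; x0,y0=215,140
im0=cv2.resize(p[y0:y0+66,x0:x0+50],None,fx=k,fy=k,interpolation=cv2.INTER_CUBIC)
im=im0.copy()
def W(x,zz,th):
    x,zz=x/1000,(zz-106.5)/1000
    return seat+d*(x*np.cos(th)+zz*np.sin(th))+z*(-x*np.sin(th)+zz*np.cos(th))
def ln(pts,c,th):
    q=((proj("scene",[W(a,b,th) for a,b in pts])-[x0,y0]+.5)*k).astype(int); cv2.polylines(im,[q.reshape(-1,1,2)],False,c,1)
th=0.0
ln([(-43,52),(-9,52),(-9,108),(-43,108),(-43,52)],(255,0,0),th)
ln([(-20,0),(20,0)],(255,0,0),th);ln([(-20,34),(20,34)],(255,0,0),th)
ln([(13.5-4,64),(13.5-4,95)],(0,255,0),th)
a=.46; ln([(9.5,64),(9.5-31*np.sin(a),64+31*np.cos(a))],(0,0,255),th)
cv2.imwrite("pics/ov.png",np.hstack([im0[:,:400],im[:,:400]]))
E
```

```text
(no output)
```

View pics/ov.png

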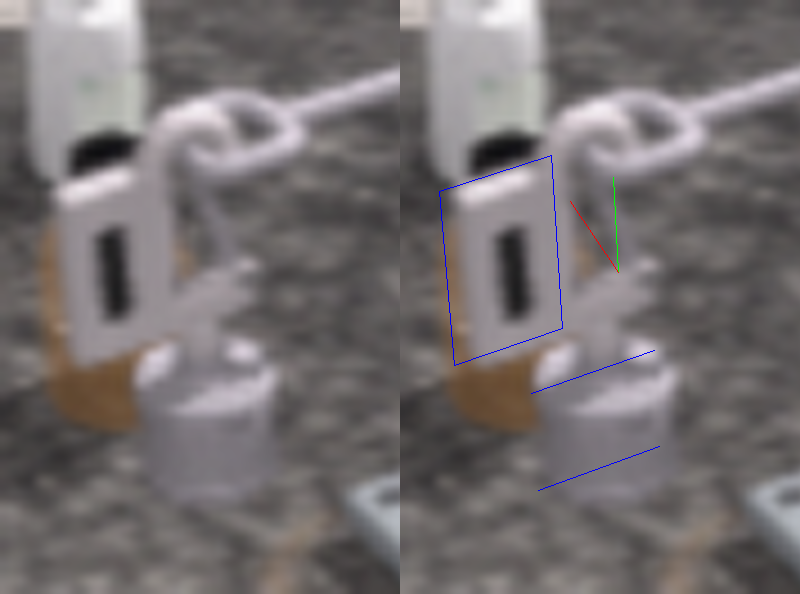

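```bash
python3 - <<'E'
from h import *
p=np.load("pics/scene0c.npy")
a0=np.radians(-27.5);d=np.array([np.cos(a0),np.sin(a0),0]);o=np.array([.475,-.1295,0])
k=9;x0,y0=220,255
im0=cv2.resize(p[y0:y0+62,x0:x0+45],None,fx=k,fy=k,interpolation=cv2.INTER_CUBIC);im=im0.copy()
W=lambda x,zz:o+d*x/1000+np.array([0,0,zz/1000])
def ln(pts,c):
    q=((proj("scene",[W(*a) for a in pts])-[x0,y0]+.5)*k).astype(int); cv2.polylines(im,[q.reshape(-1,1,2)],False,c,1)
ln([(-43,52),(-9,52),(-9,108),(-43,108),(-43,52)],(255,0,0))
ln([(9.5,64),(9.5,95)],(0,255,0)); a=.46; ln([(9.5,64),(9.5-31*np.sin(a),64+31*np.cos(a))],(0,0,255))
cv2.imwrite("pics/ov0.png",np.hstack([im0,im])[:,:800])
E
```

```text
(no output)
```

View pics/ov0.png

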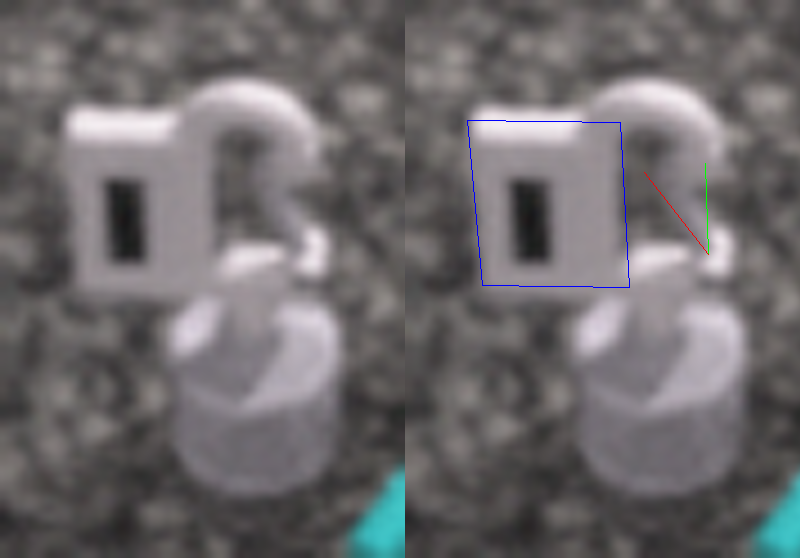

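```bash
python3 - <<'E'
from h import *
k=9;out=[]
for p,a,o,sh,(x0,y0) in((np.load("pics/scene0c.npy"),-27.5,[.475,-.1295,0],(0,8),(220,255)),(cv2.imread("pics/s9.png"),6.3,[.5635,.1368,.094],(15,3),(215,140))):
    a=np.radians(a);d=np.array([np.cos(a),np.sin(a),0]);o=np.array(o)
    im=cv2.resize(p[y0:y0+62,x0:x0+44],None,fx=k,fy=k,interpolation=cv2.INTER_CUBIC)
    W=lambda x,zz:o+d*x/1000+np.array([0,0,zz/1000])
    for l,c in((.32,(0,255,0)),(.55,(0,255,255)),(.78,(0,0,255))):
        q=((proj("scene",[W(17,64),W(17-32*np.sin(l),64+32*np.cos(l))])-[x0,y0]+.5)*k+sh).astype(int); cv2.line(im,q[0].tolist(),q[1].tolist(),c,1)
    out.append(im)
cv2.imwrite("pics/ov2.png",np.hstack(out))
E
```

```text
(no output)
```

View pics/ov2.png

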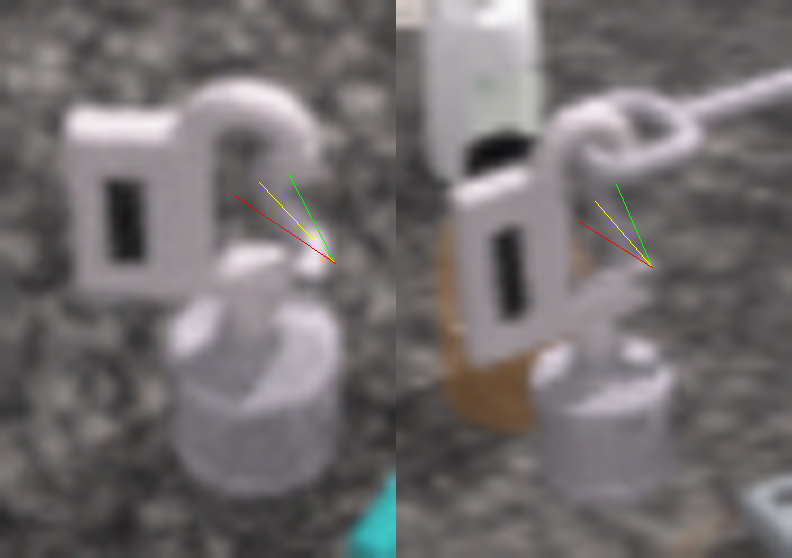

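In both pictures the gate lies parallel to the green (shut) line, the same lean as before the job. The red open line does not match, so the gate is shut. The weight is still and the arm is clear, so I hand in.

```bash
python3 -c "
from rig import job,observe
print(observe()['time'],observe()['joint_velocities']);print(job.hand_in())"
```

```text
21.625 [ 8.84101237e-04 -4.17842276e-05 -5.87495820e-05 -6.37268092e-04
  3.41052438e-04 -2.00457359e-03]
the job is handed in; nothing more can be done
None
```

The steel check weight is hanging free and still from the front bar of the transducer's eye, with the gate shut behind the bar. The job was handed in at 21.6 s.

- **Hooking on:** I took the weight by its grip plate and met the gate at about TCP x = 0.530. I pressed 15 mm until the bar stopped against the plate, at about 11 N. Then I lowered 18 mm onto the seat, eased back until the sideways force vanished, let the eye take the load and opened the fingers.
- **Load on the transducer:** the largest combined force I read was about 13 N, against the 20 N limit. It peaked late in the lowering, as the bar neared the top of the hook; I relieved it by backing off.
- **Last checks:** the top view shows the top bow over the front bar, with the hook's nose inside the opening. In the scene view the gate has the same lean as before the job. Five frames taken 0.05 s apart showed no motion beyond noise. The bottle, the plain knobbed weight and the pink and turquoise weights look unmoved in the pictures.
- **Disagreements:** the two cameras differed by 2–3 mm. My first gate drawing assumed a vertical shut gate, which fitted neither the first nor the last picture. I redrew it with a leaning hinge line, which fits both.

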